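# Lock the vial carousel with its purple collar

### The arm

A 7-joint arm with a two-finger parallel gripper is mounted at the origin on the work surface. World frame = base frame: x ahead of the robot, y to its left, z up, the work surface at z = 0. Lengths are in m, angles in rad, forces in N, time in s.
With the tool pointing down it reaches from about 0.425 to 0.875 m from the base axis. Payload 4.7 kg.
Tool frame: the origin (TCP) lies between the finger pads; the fingertips stand 14 mm ahead of it and the grasp point (between the pads) lies 5 mm behind it; z points along the fingers, y is the line along which they close (so a half turn about z gives the same grasp; the last joint's range is limited). The gripper opens to 87 mm and grips with 3 to 60 N. Pads are 19 mm wide; open, the fingers measure 117 mm over their backs; the gripper's body (75 mm by 190 mm) begins 51 mm behind the grasp point.
Start: joints at [1.258, 0.321, -0.07, 1.45, 0.023, 1.371, -0.057], TCP at [0.209, -0.616, 0.237] pointing down, gripper open.
Joint ranges: [-2.86, 2.86], [-0.3, 2.09], [-1.38, 1.24], [0.06, 2.45], [-1.56, 4.7], [0.09, 2.05], [-2.69, 2.69]. Speed limits (rad/s): [2.57, 2.57, 3.14, 3.14, 3.14, 3.14, 3.14].

### API

Orientations are given as a rotation vector (axis times angle).
In Python, from bench import ctrl gives the robot as it stands.
- The arm moves only by the tool step_arm, never from a script. Its argument "commands" is a list of rows, each an object with "travel": the shift along the tool's x, y, z in m, a list of three; "turn": the turn, a rotation vector about the tool's x, y, z in degrees, a list of three. A call has 1 to 5 rows; each row is the pose to reach, as a shift and turn from the pose commanded when the call began, along the tool's axes at that moment; what a row does not reach only later rows make up. A row lasts 1/10 s, in which the tool goes at most 50 mm and 8.59 degrees, less where a joint would pass 70% of its speed; a pose out of reach is approached as far as the arm can. A call with a gripper value outside its range is refused whole. "gripper" is the opening, from 0 (shut) to 1 (fully open), set as the call begins (left out, the last holds). The fingers move at their own pace and stop on an object; "force" is the grip in N (left out, the last holds). Time passes only in rows, so rows that repeat a pose let the fingers close. It gives the time, the measured TCP pose, the force, the opening and the grip force at its end, in the units of the state.
- ctrl.get_state(): the state, without advancing time (a new reading comes with each control period).
- ctrl.get_image(name): name is "side" or "top"; returns the picture (420x560x3 uint8, red, green, blue); there is no depth.
- ctrl.camera_model(name): a dict with "fx", "fy", "cx", "cy" (pixels), "R" (3x3) and "t" (3): a world point X has camera coordinates R X + t. Camera axes: x right, y down, z forward; pixel columns grow to the right and rows downward; lengths in m; the calibration is good to about 2 mm. A picture is of the moment at which its call begins. camera_model takes no time and is no camera call.
- ctrl.close_job(): hands the job in; it is judged then, once.
The state is a dict: "time": time; "joint_positions": joint angles; "qd": joint speeds; "joint_torque": joint torques, N m; "position": TCP position; "tool_rot": TCP orientation; "ft_force": force on the tool from outside, world axes, zero at the start; "torque": the same for the moment, N m; "grip_width": opening from 0.0 (shut) to 1.0 (fully open); "grip_force": force on a finger pad.
Only numpy, scipy, OpenCV 4.12 (cv2) and the standard library are available. Lean on these libraries where they do the work, as an engineer would, in place of code of your own. Each camera call takes 0.05 s, during which the arm holds its last target. There are 200 camera calls.

### The job

Lock the sample tray onto its drive: take the purple collar, slide it down over the steel spindle in the middle of the vial carousel and press it past the two sprung balls until it clicks and sits fully home on the black boss, then let go. Leave the yellow and blue collars where they stand.

Things in the scene. Friction and masses are not known exactly. Their poses are not given: they have to be found in the camera images.
- collar_purple: Purple collar, a plain tube standing on end: 42 mm outer diameter, 26 mm bore, 32 mm high, about 75 g. Origin at the centre of its underside, z up along the bore. Hold it across its outside from above, about 22 mm above its underside. Passing the spindle's balls takes about 5 to 12 N down (its own weight does not do it), then little; they spring out above its top as it comes home.
- collar_yellow: Yellow collar of the same shape and size, for another tray; a bystander that stays. Origin at the centre of its underside.
- collar_blue: Blue collar of the same shape and size, for another tray; a bystander that stays. Origin at the centre of its underside.
- seat (a point): Centre of the top of the carousel's black boss, 38 mm wide: the collar's underside rests here. Steel spindle above it 64 mm tall: 22 mm diameter up to 46 mm, then tapering to an 8 mm tip. At 40 mm height two sprung brass balls, on opposite sides, stand 3.5 mm proud. Grey tray disc, 200 mm across, 6 mm below this point; its vials, 87 mm from the spindle, reach 18 mm above it. Fixed.
Things that resemble listed ones, but are neither listed nor needed, are in the scene too. Of the things like the collar_purple, leave any that is green; of the rest the larger one is meant. Leave any red look-alike of the part that bears seat alone.

How it is judged:
By the outcome, as a careful person would: the job done as asked, in the order asked, and still so for the second after the job is handed in, with the robot touching nothing.
It also fails if it takes over 40 s, if anything falls off the work surface, if the arm or the gripper's body presses on something with over 40 N, if the wrist force passes 120 N, or if a joint passes its speed limit or range.

## Working session

There is one attempt and no reset: what is moved stays moved. The work goes in short steps, Python scripts to look and compute and a tool call to move; the robot and the scene stay as the last step left them, time stands still between calls to the robot, and variables do not carry over. Pictures are saved under pics/ and viewed, at most 10 in all, crops included, and the job is handed in when it is done.

Besides the shell and the picture viewer there is one more tool, called after "Request:" as name([rows], argument=value, ...), one row to a line, values as JSON. step_arm: Moves the arm, as the interface text tells. Its arguments: {"type":"object","properties":{"commands":{"type":"array"},"gripper":{"type":"number"},"force":{"type":"number"}},"required":["commands"]}

```bash
mkdir -p pics; python3 - <<'E'
from bench import ctrl
import cv2
for n in("side","top"):
    cv2.imwrite(f"pics/{n}0.png",ctrl.get_image(n)[:,:,::-1])
    print(ctrl.camera_model(n))
print(ctrl.get_state())
E
```

```text
{'fx': 466.56656879942506, 'fy': 466.56656879942506, 'cx': 276.09556505688187, 'cy': 209.22319161615152, 'R': array([[-0.85108413, -0.52478991, -0.01585392],
       [-0.33173689,  0.56091257, -0.75850361],
       [ 0.4069477 , -0.64029105, -0.65147597]]), 't': array([0.42836468, 0.27241661, 0.87974973])}
{'fx': 512.8266913168037, 'fy': 512.8266913168037, 'cx': 282.1644863404047, 'cy': 208.88769488414107, 'R': array([[ 0.02625427, -0.99946601, -0.01945284],
       [-0.99135255, -0.02352846, -0.12909895],
       [ 0.12857232,  0.02267402, -0.99144089]]), 't': array([-0.07924536,  0.53992538,  1.11970397])}
{'time': 0.1, 'joint_positions': array([ 1.25812278,  0.32174   , -0.0700857 ,  1.45154666,  0.0226155 ,
        1.37083797, -0.05689694]), 'qd': array([ 9.93226043e-05, -1.89233035e-03,  9.73458432e-04, -2.68057456e-03,
       -4.32416048e-04,  4.16475279e-04,  4.84284543e-04]), 'joint_torque': array([ 3.19250294e-04, -4.92569017e+01, -4.05755332e-01, -3.13399780e+01,
       -6.41166698e-02,  3.94306029e-02,  5.98807924e-05]), 'position': array([ 0.20843803, -0.61516393,  0.23557985]), 'tool_rot': array([-3.09806618e+00, -5.10791241e-01,  6.15446796e-04]), 'ft_force': array([ 0.06941456, -0.37195352, -0.23143743]), 'torque': array([0.00151503, 0.01332361, 0.02402892]), 'grip_force': 0.0, 'grip_width': 0.9999279257873867}
```

View pics/side0.png

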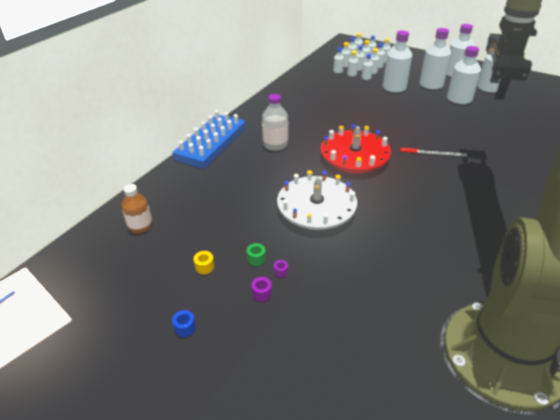

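View pics/top0.png

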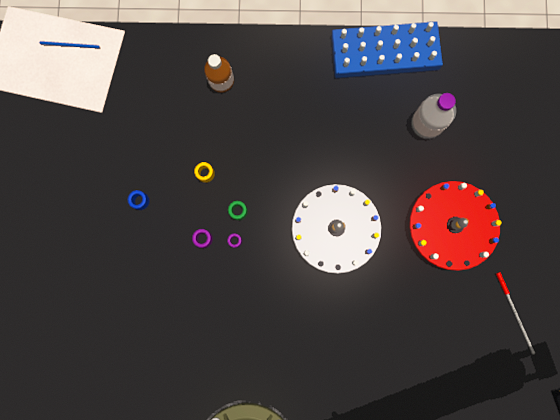

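The top view shows the large purple collar at about (201,238) with its small look-alike at (234,240). The green collar is at (237,210), the yellow at (204,171) and the blue at (137,200). The grey carousel's spindle is near (337,228) and the red look-alike is to its right. The side view agrees: purple (262,289), carousel (317,200), spindle tip about (318,181).

```bash
cat > h.py <<'E'
from bench import ctrl
import cv2, numpy as np
from scipy.spatial.transform import Rotation as Ro
M={n:ctrl.camera_model(n) for n in("side","top")}
def ray(n,uv):
    m=M[n]; uv=np.atleast_2d(uv).astype(float)
    d=np.c_[(uv[:,0]-m['cx'])/m['fx'],(uv[:,1]-m['cy'])/m['fy'],np.ones(len(uv))]@m['R']
    return -m['R'].T@m['t'],d
def cast(n,uv,z):
    c,d=ray(n,uv); return c+d*((z-c[2])/d[:,2])[:,None]
def tri(a,b):
    A=[];B=[]
    for n,uv in(("side",a),("top",b)):
        c,d=ray(n,uv); d=d[0]/np.linalg.norm(d); P=np.eye(3)-np.outer(d,d); A.append(P);B.append(P@c)
    return np.linalg.lstsq(np.vstack(A),np.hstack(B),rcond=None)[0]
def proj(n,X):
    m=M[n]; p=m['R']@np.asarray(X)+m['t']; return np.array([m['fx']*p[0]/p[2]+m['cx'],m['fy']*p[1]/p[2]+m['cy']])
def blobs(img,lo,hi,amin=30):
    h=cv2.cvtColor(img,cv2.COLOR_RGB2HSV); m=cv2.inRange(h,lo,hi)
    cs,_=cv2.findContours(m,cv2.RETR_EXTERNAL,cv2.CHAIN_APPROX_NONE)
    return [c[:,0] for c in cs if cv2.contourArea(c)>amin]
def mid(c): 
    m=cv2.moments(cv2.convexHull(c)); return np.array([m['m10'],m['m01']])/m['m00']
def circ(P):
    A=np.c_[2*P[:,:2],np.ones(len(P))]; s=np.linalg.lstsq(A,(P[:,:2]**2).sum(1),rcond=None)[0]
    return s[:2],np.sqrt(s[2]+s[:2]@s[:2])
PUR=((140,80,50),(160,255,255))
E
cat > m.py <<'E'
from h import *
im={n:ctrl.get_image(n) for n in M}
for n in M:
    for nm,r in dict(pur=PUR,yel=((18,120,80),(32,255,255)),grn=((45,100,50),(85,255,255)),blu=((105,120,60),(130,255,255))).items():
        for c in blobs(im[n],*r):
            p=mid(c)
            if p[1]>150 and p[0]<290: print(n,nm,p.round(1),cv2.contourArea(c),cast(n,p,.016)[0].round(4))
    for c in blobs(im[n],(0,0,120),(180,60,255),1500):
        p=mid(c)
        if 150<p[1]<300 and 250<p[0]<390:
            H=cv2.convexHull(c)[:,0]; print(n,'disc',p)
            for z in(.02,.03,.04,.05,.06,.07,.08): print(z,*circ(cast(n,H,z)))
    x,y=(318,190) if n=="side" else (337,228)
    cr=im[n][y-30:y+30,x-40:x+40]; cv2.imwrite(f"pics/c_{n}.png",cv2.resize(cr,None,fx=5,fy=5,interpolation=cv2.INTER_CUBIC)[:,:,::-1])
a,b=[cv2.imread(f"pics/c_{n}.png") for n in M]; cv2.imwrite("pics/c.png",np.hstack([a,b]))
E
python3 m.py
```

```text
side pur [261.1 288.5] 432.5 [0.4702 0.1135 0.016 ]
side pur [280.4 267.9] 220.0 [0.4655 0.0426 0.016 ]
side yel [203.3 261.8] 395.5 [0.6238 0.1158 0.016 ]
side grn [255.7 253.8] 338.5 [0.5364 0.0348 0.016 ]
side blu [183.7 322.8] 493.0 [0.5547 0.2654 0.016 ]
side disc [316.42223483 200.92774389]
0.02 [ 0.50854892 -0.2069244 ] 0.10949721886050069
0.03 [ 0.50317924 -0.19593734] 0.10806878816134902
0.04 [ 0.49780956 -0.18495028] 0.10664035746219937
0.05 [ 0.49243988 -0.17396322] 0.10521192676305181
0.06 [ 0.4870702  -0.16297616] 0.1037834960639019
0.07 [ 0.48170052 -0.1519891 ] 0.10235506536475063
0.08 [ 0.47633084 -0.14100203] 0.10092663466560203
top pur [234.1 240.1] 158.5 [0.47  0.042 0.016]
top pur [201.9 238.1] 294.5 [0.4728 0.1157 0.016 ]
top yel [204.  171.8] 297.5 [0.6263 0.1179 0.016 ]
top grn [237.2 209.9] 270.0 [0.5392 0.0376 0.016 ]
top blu [137.9 199.7] 312.0 [0.5576 0.2675 0.016 ]
top disc [336.17470009 228.31525814]
0.02 [ 0.50326381 -0.18847933] 0.10111194353309984
0.03 [ 0.50231508 -0.18764541] 0.1002389964067284
0.04 [ 0.50136635 -0.18681149] 0.09936604928036066
0.05 [ 0.50041762 -0.18597757] 0.0984931021539894
0.06 [ 0.49946889 -0.18514365] 0.0976201550276205
0.07 [ 0.49852016 -0.18430973] 0.09674720790125145
0.08 [ 0.49757143 -0.1834758 ] 0.09587426077488136
```

View pics/c.png

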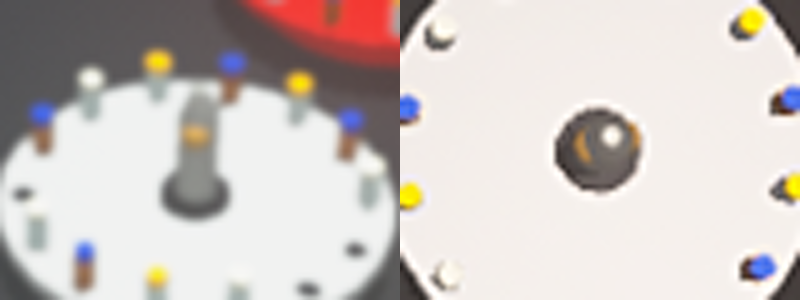

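The close crops show the spindle tip at about (318.2,178.0) in the side view and (339.2,225.0) in the top view. The boss centre is at (317,199.4) in the side view and (336.6,228) in the top view, and the brass balls sit left and right in the top view. Next I compute the seat height and the first move.

```bash
cat >> h.py <<'E'
def go(X,yaw=None):
    "travel (m, tool axes) and turn (deg) from the measured pose to world X, tool down, closing line at yaw deg"
    s=ctrl.get_state(); R=Ro.from_rotvec(s['tool_rot'])
    t=R.inv().apply(np.asarray(X)-s['position'])
    y=R.as_matrix()[:,1]; 
    if yaw is None: yaw=np.degrees(np.arctan2(y[1],y[0]))
    a=np.radians(yaw); yy=np.array([np.cos(a),np.sin(a),0])
    if yy@y<0 and False: yy=-yy
    zz=np.array([0,0,-1.]); T=Ro.from_matrix(np.c_[np.cross(yy,zz),yy,zz])
    print('pos',s['position'].round(4),'travel',t.round(4),'turn',np.degrees((R.inv()*T).as_rotvec()).round(1))
E
python3 - <<'E'
from h import *
o=proj("side",[.47,.115,.016])-proj("side",[.4674,.1127,.016]); print('side px offset',o)
d=np.array([318.2,178.]); 
print('tip',tri(d+o,(339.2,225)),'boss',tri(np.array([317,199.4])+o,(336.6,228)))
for z in(.09,.1,.11):print(z,cast("top",(339.2,225),z)[0])
go([.5,-.188,.237],13.6)
E
```

```text
side px offset [-1.62238815  0.23556842]
tip [ 0.50165325 -0.18836695  0.10022816] boss [ 0.50182983 -0.18862373  0.03224183]
0.09 [ 0.50283416 -0.18921595  0.09      ]
0.1 [ 0.50182835 -0.18832162  0.1       ]
0.11 [ 0.50082255 -0.18742729  0.11      ]
pos [ 0.2085 -0.6153  0.2359] travel [ 0.4132 -0.3111 -0.0008] turn [ -0.1  -0.  -84.9]
```

Request:
step_arm([
  {"travel": [0.413,-0.311,0],"turn": [0,0,-40]},
  {"travel": [0.413,-0.311,0],"turn": [0,0,-40]},
  {"travel": [0.413,-0.311,0],"turn": [0,0,-40]},
  {"travel": [0.413,-0.311,0],"turn": [0,0,-40]},
  {"travel": [0.413,-0.311,0],"turn": [0,0,-40]},
])

```text
time: 0.7
position: [0.3502, -0.4072, 0.2365]
tool_rot: [2.734, 1.547, -0.0]
ft_force: [0.9, -0.6, 0.2]
grip_width: 0.998
grip_force: 0.0
```

```bash
python3 -c "
from h import *
go([.4715,.1146,.15],13.6)"
```

```text
pos [ 0.3502 -0.4072  0.2365] travel [ 0.5098 -0.1647  0.0863] turn [ -0.    0.  -44.6]
```

Request:
step_arm([
  {"travel": [0.51,-0.165,0.0],"turn": [0,0,-42.5]},
  {"travel": [0.51,-0.165,0.0],"turn": [0,0,-42.5]},
  {"travel": [0.51,-0.165,0.0],"turn": [0,0,-42.5]},
  {"travel": [0.51,-0.165,0.0],"turn": [0,0,-42.5]},
  {"travel": [0.51,-0.165,0.0],"turn": [0,0,-42.5]},
])

```text
time: 1.2
position: [0.4072, -0.1639, 0.2366]
tool_rot: [1.986, 2.433, -0.001]
ft_force: [1.5, 0.4, 0.8]
grip_width: 1.002
grip_force: 0.0
```

```bash
python3 -c "
from h import *
go([.4715,.1146,.10],13.6)"
```

```text
pos [ 0.4072 -0.1639  0.2366] travel [0.2601 0.1188 0.1364] turn [ 0.   0.1 -2. ]
```

Request:
step_arm([
  {"travel": [0.26,0.119,0.1],"turn": [0,0,-2]},
  {"travel": [0.26,0.119,0.1],"turn": [0,0,-2]},
  {"travel": [0.26,0.119,0.1],"turn": [0,0,-2]},
  {"travel": [0.26,0.119,0.1],"turn": [0,0,-2]},
  {"travel": [0.26,0.119,0.1],"turn": [0,0,-2]},
])

```text
time: 1.7
position: [0.4619, 0.0654, 0.1537]
tool_rot: [1.95, 2.461, -0.0]
ft_force: [1.4, -0.5, 0.4]
grip_width: 0.998
grip_force: 0.0
```

Request:
step_arm([
  {"travel": [0.026,0.012,0.04],"turn": [0,0,0]},
  {"travel": [0.026,0.012,0.04],"turn": [0,0,0]},
  {"travel": [0.026,0.012,0.04],"turn": [0,0,0]},
])

```text
time: 2.0
position: [0.4667, 0.0921, 0.1132]
tool_rot: [-1.947, -2.463, 0.002]
ft_force: [0.4, -0.5, 0.3]
grip_width: 0.995
grip_force: 0.0
```

```bash
python3 -c "
from h import *
go([.4715,.1146,.017],13.6)
for n in M: cv2.imwrite('pics/a_%s.png'%n,ctrl.get_image(n)[:,:,::-1])
a=cv2.imread('pics/a_side.png')[190:340,160:360];b=cv2.imread('pics/a_top.png')[160:310,100:300]
cv2.imwrite('pics/a.png',cv2.resize(np.hstack([a,b]),None,fx=2,fy=2))
"
```

```text
pos [0.4667 0.0921 0.1132] travel [0.0207 0.0101 0.0962] turn [-0.1 -0.1 -0.3]
```

View pics/a.png

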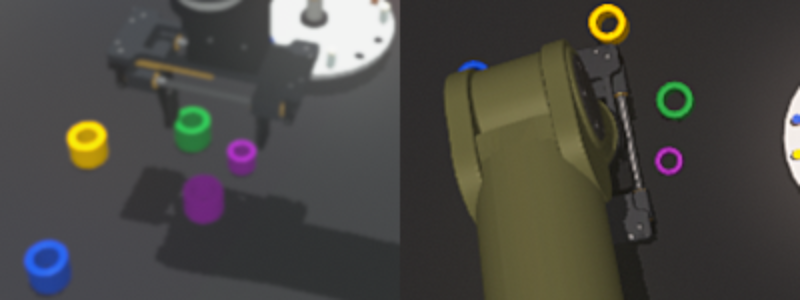

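The side crop shows the open gripper beside and above the purple collar with clear surroundings. The arm hides the collar in the top crop. I shift the remaining 23 mm and descend.

Request:
step_arm([
  {"travel": [0.021,0.01,0.025],"turn": [0,0,0]},
  {"travel": [0.021,0.01,0.05],"turn": [0,0,0]},
  {"travel": [0.021,0.01,0.07],"turn": [0,0,0]},
  {"travel": [0.021,0.01,0.085],"turn": [0,0,0]},
  {"travel": [0.021,0.01,0.085],"turn": [0,0,0]},
])

```text
time: 2.6
position: [0.4719, 0.1128, 0.0282]
tool_rot: [-1.953, -2.46, 0.003]
ft_force: [1.1, 0.4, -0.4]
grip_width: 0.997
grip_force: 0.0
```

```bash
python3 -c "
from h import *
go([.4715,.1146,.018],13.6)"
```

```text
pos [0.4719 0.1128 0.0282] travel [0.0018 0.     0.0102] turn [-0.1  0.  -0.5]
```

Request:
step_arm([
  {"travel": [0.0018,0,0.01],"turn": [0,0,0]},
  {"travel": [0.0018,0,0.01],"turn": [0,0,0]},
])

```text
time: 2.8
position: [0.4722, 0.116, 0.019]
tool_rot: [1.951, 2.462, -0.0]
ft_force: [-0.4, -0.4, 0.3]
grip_width: 1.001
grip_force: 0.0
```

Request:
step_arm([
  {"travel": [0,0,0],"turn": [0,0,0]},
  {"travel": [0,0,0],"turn": [0,0,0]},
  {"travel": [0,0,0],"turn": [0,0,0]},
  {"travel": [0,0,0],"turn": [0,0,0]},
  {"travel": [0,0,0],"turn": [0,0,0]},
], gripper=0.3, force=30)

```text
time: 3.3
position: [0.4722, 0.1162, 0.0192]
tool_rot: [1.951, 2.462, 0.0]
ft_force: [-0.4, 0.1, -0.3]
grip_width: 0.63
grip_force: 0.0
```

```bash
python3 -c "
from h import *
go([.4715,.1146,.15],13.6)"
```

```text
pos [0.4722 0.1162 0.0192] travel [-0.0015 -0.001  -0.1308] turn [ 0.   0.  -0.4]
```

Request:
step_arm([
  {"travel": [0,0,0],"turn": [0,0,0]},
  {"travel": [0,0,0],"turn": [0,0,0]},
  {"travel": [0,0,0],"turn": [0,0,0]},
  {"travel": [0,0,0],"turn": [0,0,0]},
], gripper=0.3)

```text
time: 3.7
position: [0.472, 0.1163, 0.019]
tool_rot: [-1.951, -2.462, 0.0]
ft_force: [-0.3, -0.0, 0.5]
grip_width: 0.473
grip_force: 30.0
```

Request:
step_arm([
  {"travel": [0,0,-0.03],"turn": [0,0,0]},
  {"travel": [0,0,-0.08],"turn": [0,0,0]},
  {"travel": [0,0,-0.13],"turn": [0,0,0]},
  {"travel": [0,0,-0.15],"turn": [0,0,0]},
  {"travel": [0,0,-0.15],"turn": [0,0,0]},
])

```text
time: 4.2
position: [0.4744, 0.1168, 0.1723]
tool_rot: [1.948, 2.458, 0.006]
ft_force: [0.3, -0.7, -0.4]
grip_width: 0.473
grip_force: 30.0
```

```bash
python3 -c "
from h import *
go([.5007,-.1893,.165],13.6)"
```

```text
pos [0.4744 0.1168 0.1723] travel [-0.304  -0.0443  0.0077] turn [ 0.4  0.1 -0.4]
```

Request:
step_arm([
  {"travel": [-0.304,-0.044,0.006],"turn": [0,0,0]},
  {"travel": [-0.304,-0.044,0.006],"turn": [0,0,0]},
  {"travel": [-0.304,-0.044,0.006],"turn": [0,0,0]},
  {"travel": [-0.304,-0.044,0.006],"turn": [0,0,0]},
  {"travel": [-0.304,-0.044,0.006],"turn": [0,0,0]},
])

```text
time: 4.7
position: [0.4926, -0.1346, 0.1625]
tool_rot: [-1.95, -2.461, 0.002]
ft_force: [0.9, -0.4, -0.5]
grip_width: 0.471
grip_force: 30.0
```

Request:
step_arm([
  {"travel": [-0.055,-0.008,0],"turn": [0,0,0]},
  {"travel": [-0.055,-0.008,0],"turn": [0,0,0]},
  {"travel": [-0.055,-0.008,0],"turn": [0,0,0]},
])

```text
time: 5.0
position: [0.4973, -0.1896, 0.1621]
tool_rot: [-1.954, -2.456, 0.0]
ft_force: [-0.3, 0.7, -0.2]
grip_width: 0.47
grip_force: 30.0
```

```bash
python3 -c "
from h import *
go([.5007,-.1893,.15],13.6)
for n in M: cv2.imwrite('pics/b_%s.png'%n,ctrl.get_image(n)[:,:,::-1])
a=cv2.imread('pics/b_side.png')[120:240,270:370];b=cv2.imread('pics/b_top.png')[170:290,290:390]
cv2.imwrite('pics/b.png',cv2.resize(np.hstack([a,b]),None,fx=4,fy=4,interpolation=2))
"
```

```text
pos [ 0.4973 -0.1896  0.1621] travel [-0.0005  0.0034  0.0121] turn [-0.1 -0.2 -0.6]
```

View pics/b.png

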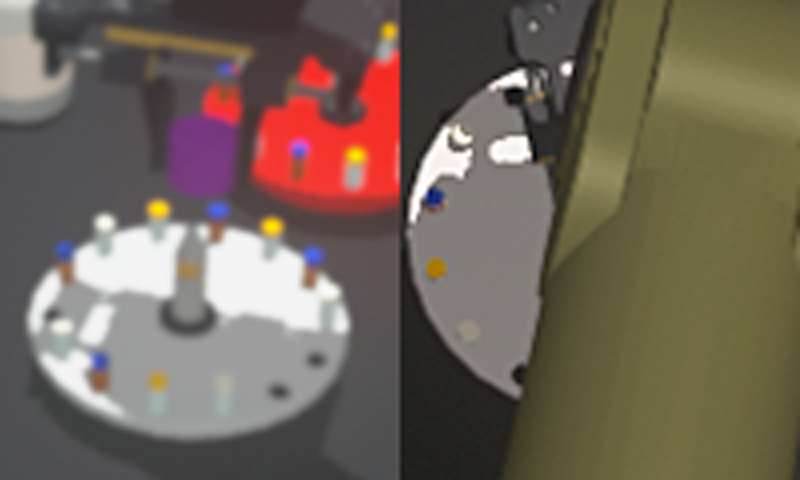

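The side crop shows the held collar above and slightly right of the spindle axis: collar about (320.5,159), spindle tip (317.7,177.5). The arm hides the spindle in the top view.

```bash
python3 - <<'E'
from h import *
im=cv2.imread('pics/b_side.png')[:,:,::-1].copy()
p=ctrl.get_state()['position']; print(p)
for c in blobs(im,(138,60,30),(162,255,255)):
    m=mid(c)
    if 290<m[0]<350 and 130<m[1]<180: print(m,cv2.boundingRect(c),cast("side",m,p[2]-.003)[0]); C=m
g=im.astype(int)
for r in range(176,196,2):   # spindle columns: darker than the lit disc
    print(r,g[r,308:328].sum(1)//3)
for z in (.096,.1,.104): print(z,cast("side",(318,178),z)[0])
print(M['side']['R'][0])
E
```

```text
[ 0.4981229  -0.18616662  0.16292556]
[320.00407125 158.65038168] (311, 148, 19, 22) [ 0.49526432 -0.18865843  0.15992556]
176 [169 171 172 180 193 202 202 187 159 132 132 159 178 167 133 108 104 109
 119 126]
178 [185 173 183 214 235 242 240 223 177 146 149 182 217 211 162 119 118 154
 209 234]
180 [217 211 220 232 240 239 223 178 146 139 141 148 162 166 153 148 162 201
 233 242]
182 [241 241 242 242 240 224 178 143 138 140 141 140 146 176 219 236 240 241
 242 243]
184 [242 242 243 242 237 209 157 135 137 141 141 140 147 180 226 241 243 243
 243 243]
186 [243 243 243 242 237 209 154 129 130 132 133 133 146 185 228 241 243 243
 243 243]
188 [243 243 243 242 235 204 150 126 124 126 128 131 148 192 231 242 243 243
 243 243]
190 [243 243 243 242 233 194 149 134 133 134 135 137 154 201 234 242 243 243
 243 243]
192 [238 241 242 241 230 190 149 137 139 139 139 138 154 202 235 242 243 243
 243 243]
194 [175 185 185 176 160 142 136 137 140 140 139 137 149 186 226 239 242 243
 243 243]
0.096 [ 0.50143159 -0.19611715  0.096     ]
0.1 [ 0.49908856 -0.19130125  0.1       ]
0.104 [ 0.49674553 -0.18648535  0.104     ]
[-0.85108413 -0.52478991 -0.01585392]
```

```bash
python3 -c "
from h import *
go([.502,-.1883,.128])"
```

```text
pos [ 0.4981 -0.1862  0.1629] travel [-0.0031  0.0033  0.0349] turn [-0.1 -0.1 -0. ]
```

Request:
step_arm([
  {"travel": [-0.003,0.003,0.0],"turn": [0,0,0]},
  {"travel": [-0.003,0.003,0.015],"turn": [0,0,0]},
  {"travel": [-0.003,0.003,0.035],"turn": [0,0,0]},
  {"travel": [-0.003,0.003,0.035],"turn": [0,0,0]},
  {"travel": [-0.003,0.003,0.035],"turn": [0,0,0]},
])

```text
time: 5.6
position: [0.5018, -0.1895, 0.1285]
tool_rot: [-1.948, -2.463, 0.0]
ft_force: [0.8, 0.8, -0.8]
grip_width: 0.472
grip_force: 30.0
```

```bash
python3 - <<'E'
from h import *
im=ctrl.get_image('side'); cv2.imwrite('pics/d.png',cv2.resize(im[130:230,260:380],None,fx=6,fy=6,interpolation=2)[:,:,::-1])
go([.502,-.1883,.118]); p=ctrl.get_state()['position']
for c in blobs(im,(138,60,30),(162,255,255)):
    m=mid(c)
    if 290<m[0]<350 and 130<m[1]<190: print(m,cv2.boundingRect(c),cast("side",m,p[2]-.003)[0])
for n,q in (('col',[p[0],p[1],p[2]-.019]),('tip',[.502,-.1883,.1]),('base',[.502,-.1883,.036])): print(n,proj('side',q))
E
```

```text
pos [ 0.5024 -0.1898  0.1293] travel [ 0.0016 -0.0001  0.0113] turn [ 0.  0. -0.]
[317.99510604 168.70527461] (309, 159, 19, 21) [ 0.50108184 -0.19266149  0.12629961]
col [316.67517196 174.50458569]
tip [316.36758073 178.27364254]
base [315.3467818  198.54161587]
```

View pics/d.png

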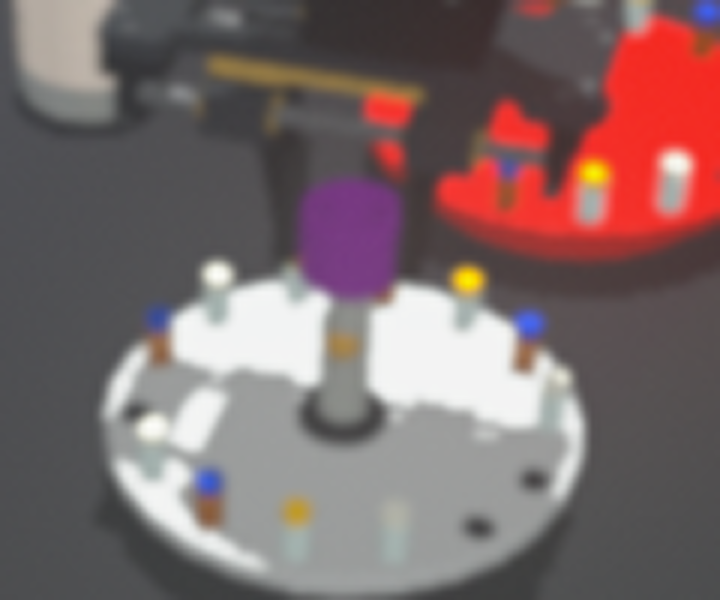

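The collar's underside (about (318,177) in the image) is laterally in line with the spindle axis, and only the depth direction needs a 1.5 mm correction. I descend and watch the forces.

Request:
step_arm([
  {"travel": [0.0012,0,0.005],"turn": [0,0,0]},
  {"travel": [0.0012,0,0.012],"turn": [0,0,0]},
  {"travel": [0.0012,0,0.018],"turn": [0,0,0]},
  {"travel": [0.0012,0,0.022],"turn": [0,0,0]},
  {"travel": [0.0012,0,0.022],"turn": [0,0,0]},
])

```text
time: 6.15
position: [0.5014, -0.1889, 0.1063]
tool_rot: [-1.95, -2.461, 0.0]
ft_force: [0.8, 0.5, 0.4]
grip_width: 0.471
grip_force: 30.0
```

Request:
step_arm([
  {"travel": [0,0,0.003],"turn": [0,0,0]},
  {"travel": [0,0,0.006],"turn": [0,0,0]},
  {"travel": [0,0,0.006],"turn": [0,0,0]},
])

```text
time: 6.45
position: [0.5015, -0.1873, 0.1015]
tool_rot: [-1.948, -2.461, -0.001]
ft_force: [-3.8, 4.1, 5.1]
grip_width: 0.468
grip_force: 30.0
```

Request:
step_arm([
  {"travel": [0,0,0.002],"turn": [0,0,0]},
  {"travel": [0,0,0.004],"turn": [0,0,0]},
  {"travel": [0,0,0.004],"turn": [0,0,0]},
])

```text
time: 6.75
position: [0.501, -0.1878, 0.0967]
tool_rot: [-1.948, -2.461, 0.0]
ft_force: [-3.6, 4.2, 0.4]
grip_width: 0.473
grip_force: 30.0
```

Request:
step_arm([
  {"travel": [0.001,-0.0006,0],"turn": [0,0,0]},
  {"travel": [0.001,-0.0006,0],"turn": [0,0,0]},
  {"travel": [0.001,-0.0006,0],"turn": [0,0,0]},
])

```text
time: 7.05
position: [0.5007, -0.1878, 0.0967]
tool_rot: [-1.95, -2.462, -0.0]
ft_force: [-0.7, 3.7, -2.9]
grip_width: 0.471
grip_force: 30.0
```

Request:
step_arm([
  {"travel": [0.001,0,0],"turn": [0,0,0]},
  {"travel": [0.001,0,0],"turn": [0,0,0]},
  {"travel": [0.001,0,0],"turn": [0,0,0]},
])

```text
time: 7.35
position: [0.5009, -0.1875, 0.0973]
tool_rot: [1.951, 2.462, -0.0]
ft_force: [-0.9, 2.8, -2.0]
grip_width: 0.473
grip_force: 30.0
```

Request:
step_arm([
  {"travel": [0.001,0,0],"turn": [0,0,0]},
  {"travel": [0.001,0,0],"turn": [0,0,0]},
  {"travel": [0.001,0,0],"turn": [0,0,0]},
])

```text
time: 7.65
position: [0.5007, -0.187, 0.0973]
tool_rot: [1.951, 2.461, -0.001]
ft_force: [-1.7, 0.0, -1.5]
grip_width: 0.469
grip_force: 30.0
```

Side forces are near zero, so I press down in steps.

Request:
step_arm([
  {"travel": [0,0,0.002],"turn": [0,0,0]},
  {"travel": [0,0,0.004],"turn": [0,0,0]},
  {"travel": [0,0,0.006],"turn": [0,0,0]},
  {"travel": [0,0,0.006],"turn": [0,0,0]},
])

```text
time: 8.05
position: [0.5007, -0.1867, 0.0908]
tool_rot: [1.951, 2.462, -0.0]
ft_force: [-1.6, 0.3, -0.9]
grip_width: 0.474
grip_force: 30.0
```

Request:
step_arm([
  {"travel": [0,0,0.003],"turn": [0,0,0]},
  {"travel": [0,0,0.006],"turn": [0,0,0]},
  {"travel": [0,0,0.006],"turn": [0,0,0]},
])

```text
time: 8.35
position: [0.5006, -0.1865, 0.0843]
tool_rot: [1.951, 2.462, 0.0]
ft_force: [0.1, -1.1, -4.2]
grip_width: 0.474
grip_force: 30.0
```

Request:
step_arm([
  {"travel": [0,0,0.003],"turn": [0,0,0]},
  {"travel": [0,0,0.006],"turn": [0,0,0]},
  {"travel": [0,0,0.009],"turn": [0,0,0]},
  {"travel": [0,0,0.012],"turn": [0,0,0]},
  {"travel": [0,0,0.012],"turn": [0,0,0]},
])

```text
time: 8.85
position: [0.5004, -0.1863, 0.0722]
tool_rot: [-1.95, -2.462, -0.0]
ft_force: [-1.0, -1.2, -1.0]
grip_width: 0.472
grip_force: 30.0
```

```bash
python3 - <<'E'
from h import *
im=ctrl.get_image('side'); cv2.imwrite('pics/e.png',cv2.resize(im[130:230,260:380],None,fx=6,fy=6,interpolation=2)[:,:,::-1])
s=ctrl.get_state();print(s['position'],s['ft_force'])
E
```

```text
[ 0.50035643 -0.18637071  0.07226354] [-0.2002687  -1.90290908 -3.63316581]
```

View pics/e.png

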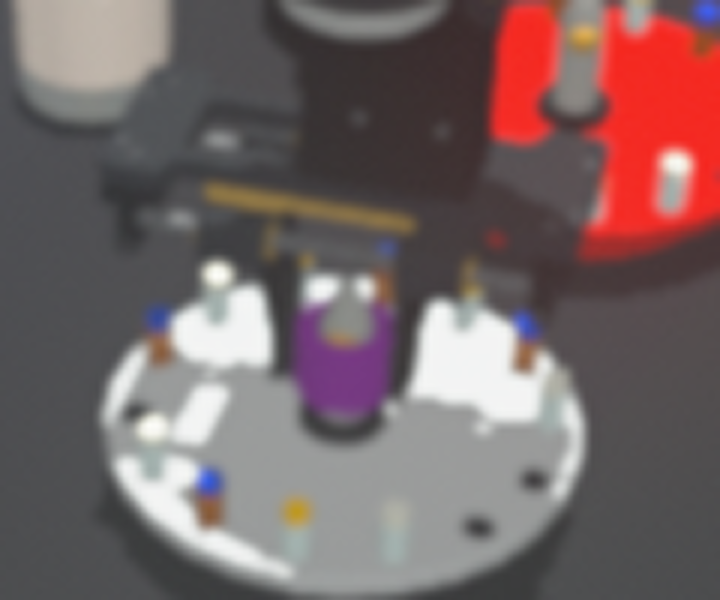

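```bash
python3 - <<'E'
from h import *
im=ctrl.get_image('side'); s=ctrl.get_state(); p=s['position']; print(p,s['ft_force'],s['time'])
for c in blobs(im,(138,60,30),(162,255,255)):
    x,y,w,h=cv2.boundingRect(c)
    if 290<x<350 and 130<y<220: print('blob',x,y,w,h)
q=p+[-.0025,-.0025,0]
for z in (.036,.040,.044,p[2]-.019,.1093): 
    a=np.linspace(0,6.28,60); P=lambda r,zz:np.array([proj('side',[q[0]+r*np.cos(t),q[1]+r*np.sin(t),zz]) for t in a])
    B=P(.021,z);T=P(.021,z+.032);print(round(z,4),'bottom',B[:,1].max().round(1),'top',T[:,1].min().round(1),'tip',proj('side',[q[0],q[1],z+.064]).round(1),'boss front',P(.019,z)[:,1].max().round(1),'disc front',P(.1,z-.006)[:,1].max().round(1))
E
```

```text
[ 0.50030896 -0.18637045  0.07227964] [ 1.33008049 -1.91985394 -2.9672333 ] 8.95
blob 308 181 18 18
0.036 bottom 204.3 top 183.8 tip [318.  178.7] boss front 203.8 disc front 227.6
0.04 bottom 203.1 top 182.6 tip [318.1 177.4] boss front 202.6 disc front 226.4
0.044 bottom 201.8 top 181.3 tip [318.1 176. ] boss front 201.3 disc front 225.2
0.0533 bottom 198.9 top 178.3 tip [318.3 172.9] boss front 198.4 disc front 222.3
0.1093 bottom 180.8 top 159.7 tip [319.3 153.5] boss front 180.3 disc front 204.0
```

The side crop shows the collar on the spindle past the balls. Its front lower edge is at about row 199 and the boss front at about row 203, so it still has to go down. I continue until it makes contact.

Request:
step_arm([
  {"travel": [0,0,0.003],"turn": [0,0,0]},
  {"travel": [0,0,0.006],"turn": [0,0,0]},
  {"travel": [0,0,0.006],"turn": [0,0,0]},
])

```text
time: 9.25
position: [0.5003, -0.1866, 0.0659]
tool_rot: [-1.951, -2.462, 0.0]
ft_force: [2.3, -3.4, -8.8]
grip_width: 0.475
grip_force: 30.0
```

Request:
step_arm([
  {"travel": [0,0,0.002],"turn": [0,0,0]},
  {"travel": [0,0,0.004],"turn": [0,0,0]},
  {"travel": [0,0,0.004],"turn": [0,0,0]},
])

```text
time: 9.55
position: [0.5007, -0.1856, 0.063]
tool_rot: [-1.95, -2.462, -0.001]
ft_force: [-0.3, -0.4, -1.9]
grip_width: 0.476
grip_force: 30.0
```

Request:
step_arm([
  {"travel": [0,0,0.002],"turn": [0,0,0]},
  {"travel": [0,0,0.004],"turn": [0,0,0]},
  {"travel": [0,0,0.004],"turn": [0,0,0]},
])

```text
time: 9.85
position: [0.501, -0.186, 0.06]
tool_rot: [1.95, 2.463, -0.0]
ft_force: [-0.7, 2.0, 5.0]
grip_width: 0.472
grip_force: 30.0
```

Request:
step_arm([
  {"travel": [0,0,0.001],"turn": [0,0,0]},
  {"travel": [0,0,0.002],"turn": [0,0,0]},
  {"travel": [0,0,0.002],"turn": [0,0,0]},
])

```text
time: 10.15
position: [0.501, -0.186, 0.0599]
tool_rot: [1.95, 2.463, -0.002]
ft_force: [-7.7, 3.4, 18.7]
grip_width: 0.476
grip_force: 30.0
```

A firm stop at 19 N with no further travel means it is on the boss. I check by image before letting go.

```bash
python3 - <<'E'
from h import *
im=ctrl.get_image('side'); cv2.imwrite('pics/f.png',cv2.resize(im[160:220,280:360],None,fx=9,fy=9,interpolation=2)[:,:,::-1])
s=ctrl.get_state();print(s['position'],s['ft_force'])
E
```

```text
[ 0.50103617 -0.1859981   0.05988455] [-7.60383592  3.42318751 18.14754142]
```

View pics/f.png

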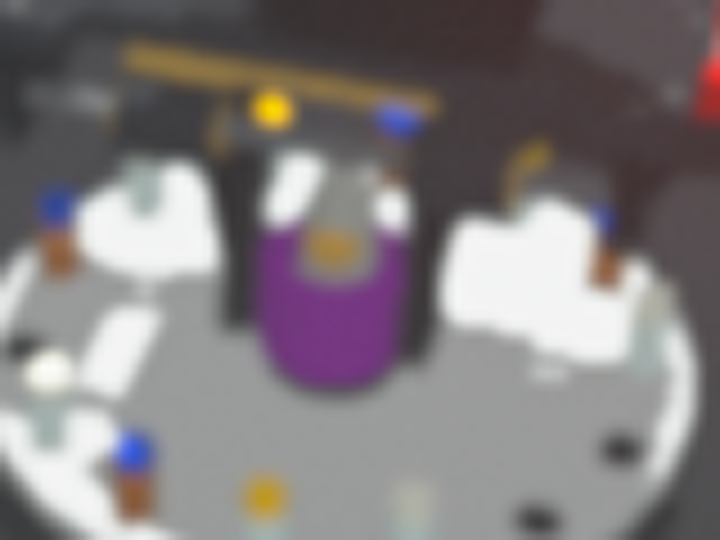

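The crop shows the collar covering the boss entirely, with the brass ball exposed above its rim, so it is home. I unload the arm, open the gripper and retreat upward.

Request:
step_arm([
  {"travel": [0,0,-0.001],"turn": [0,0,0]},
  {"travel": [0,0,-0.001],"turn": [0,0,0]},
])

```text
time: 10.4
position: [0.501, -0.186, 0.0599]
tool_rot: [1.95, 2.462, -0.001]
ft_force: [-4.5, 1.4, 12.0]
grip_width: 0.47
grip_force: 30.0
```

Request:
step_arm([
  {"travel": [0,0,0],"turn": [0,0,0]},
  {"travel": [0,0,0],"turn": [0,0,0]},
  {"travel": [0,0,0],"turn": [0,0,0]},
  {"travel": [0,0,0],"turn": [0,0,0]},
  {"travel": [0,0,0],"turn": [0,0,0]},
], gripper=0.8)

```text
time: 10.9
position: [0.5005, -0.1863, 0.0579]
tool_rot: [-1.951, -2.462, -0.0]
ft_force: [-0.4, 0.5, 0.5]
grip_width: 0.775
grip_force: 0.0
```

Request:
step_arm([
  {"travel": [0,0,-0.02],"turn": [0,0,0]},
  {"travel": [0,0,-0.05],"turn": [0,0,0]},
  {"travel": [0,0,-0.09],"turn": [0,0,0]},
  {"travel": [0,0,-0.13],"turn": [0,0,0]},
  {"travel": [0,0,-0.15],"turn": [0,0,0]},
])

```text
time: 11.4
position: [0.5021, -0.1866, 0.2118]
tool_rot: [1.948, 2.459, 0.001]
ft_force: [0.0, 0.5, -1.1]
grip_width: 0.803
grip_force: 0.0
```

Request:
step_arm([
  {"travel": [0.15,0,-0.03],"turn": [0,0,0]},
  {"travel": [0.15,0,-0.03],"turn": [0,0,0]},
  {"travel": [0.15,0,-0.03],"turn": [0,0,0]},
  {"travel": [0.15,0,-0.03],"turn": [0,0,0]},
  {"travel": [0.15,0,-0.03],"turn": [0,0,0]},
])

```text
time: 11.9
position: [0.4664, -0.0392, 0.2387]
tool_rot: [1.946, 2.464, -0.001]
ft_force: [-0.2, 0.1, 0.5]
grip_width: 0.8
grip_force: 0.0
```

```bash
python3 - <<'E'
from h import *
for n in M: cv2.imwrite('pics/g_%s.png'%n,ctrl.get_image(n)[:,:,::-1])
a=cv2.imread('pics/g_side.png')[150:350,160:360];b=cv2.imread('pics/g_top.png')[140:340,200:400]
cv2.imwrite('pics/g.png',cv2.resize(np.hstack([a,b]),None,fx=2,fy=2,interpolation=2))
print(ctrl.get_state()['ft_force'])
E
```

```text
[-0.10180831  0.17176944 -0.51722417]
```

View pics/g.png

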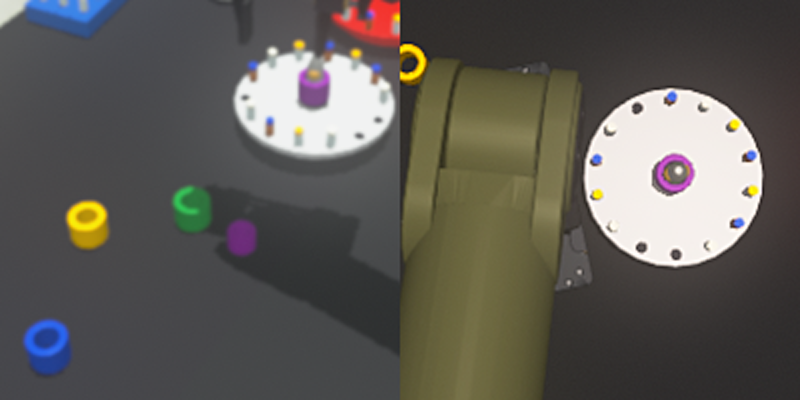

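The purple collar sits home on the grey carousel (side (317,193), top (537,226)), with both brass balls showing above it. The other collars are untouched and the arm is clear.

```bash
python3 -c "
from bench import ctrl
print(ctrl.close_job())"
```

```text
the job is handed in; nothing more can be done
None
```

The purple collar is past the sprung balls and fully home on the grey carousel's boss, released with the arm clear and the yellow and blue collars untouched; I handed the job in at about 12 s.

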